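Eject the boxwood roundel from the sanding cradle and clamp it for engraving

ROBOT

A 6-joint arm with a two-finger parallel gripper is mounted at the origin on the work surface. World frame = base frame: x ahead of the robot, y to its left, z up, the work surface at z = 0. Lengths are in m, angles in rad, forces in N, time in s.
With the tool pointing down it reaches from about 0.275 to 0.825 m from the base axis. Payload 4.9 kg.
Tool frame: the origin (TCP) lies where the fingers leave the gripper's body, on its centre line; the fingertips stand 73 mm ahead of it and the grasp point (between the pads) lies 54 mm ahead of it (env.finger_overhang is the distance from the TCP to the fingertips, in m); z points along the fingers, y is the direction in which the jaws open and shut (so a half turn about z gives the same grasp; the last joint's range is limited). The gripper opens to 85 mm and grips with 20 to 120 N. Pads are 22 mm wide; open, the fingers measure 114 mm over their backs; the gripper's body (76 mm by 85 mm) begins 54 mm behind the grasp point. The pads swing forward as they close: fully open they stand 13 mm farther back than shut.
Start: joints at [-1.333, 0.326, -0.193, 1.052, 0, 1.437], TCP at [0.2, -0.512, 0.304] pointing down, gripper open.
Joint ranges: [-2.65, 2.65], [-0.97, 1.79], [-1.3, 1.35], [-1.93, 2.1], [-1.47, 1.37], [-3.14, 3.14]. Speed limits (rad/s): [2.57, 2.57, 3.14, 3.14, 3.14, 3.14].

INTERFACE

Orientations are given as a 3x3 rotation matrix whose columns are the frame's x, y, z axes.
In Python, from plant import env, cams, finder gives the robot as it stands.
- The arm moves only by the shell command python3 -m jog 'ROWS'. ROWS is JSON, a list of rows, each an object of numbers: "fingers": the opening, from 0 (shut) to 1 (fully open); "x", "y", "z": the shift along the tool's x, y, z in mm; "spin": the turn about the tool's z in rad. A call has exactly 10 rows; each row is the pose to reach, as a shift and turn from the pose commanded when the call began, along the tool's axes at that moment; what a row does not reach only later rows make up. A row lasts 1/8 s, in which the tool goes at most 62.5 mm and 10.7 degrees, less where a joint would pass 70% of its speed; a pose out of reach is approached as far as the arm can. A call with a gripper value outside its range is refused whole. The fingers move at their own pace and stop on an object; the grip force is fixed at half the most. Time passes only in rows, so rows that repeat a pose let the fingers close, or fill a call up. It gives the time, the measured TCP pose, the force and the opening at its end, in the units of the state.
- env.sense(): the state, without advancing time (a new reading comes with each control period).
- cams.snapshot(name): name is "scene" or "top" or "wrist"; returns the picture (400x640x3 uint8, red, green, blue); there is no depth.
- cams.camera_params(name): a dict with "camera_matrix" (3x3 intrinsics, pixels), "T" (4x4, takes a point from camera to world coordinates); the wrist camera has in their place "tool_from_camera" (4x4, takes a point from camera to tool coordinates, whose origin is the TCP and whose axes are the flange's). Camera axes: x right, y up, looking along -z (the intrinsics and any distortion apply to the point x, -y, -z); pixel columns grow to the right and rows downward; lengths in m; the calibration is good to about 2 mm. A picture is of the moment at which its call begins: read the wrist's pose just before it. camera_params takes no time and is no camera call.
- env.job_done(): hands the job in, once; it reports no verdict.
Trained networks look in the newest picture that a camera, given by its name, has taken for a name from the list of things; names that differ only in an ending like _2 or _b are one class to them, and where a whole thing is asked for, a point or a joint stands for the part that bears it (a point fixed in the world has none). Each returns a list of dicts, best first, with "confidence" (0 to 1); they miss things now and then, are a little off and sometimes report something else, mostly with a low value. They report only what shows in the picture. A call takes as long as a camera call.
- finder.silhouettes(camera, label): "pixels" (400x640 bool, what is visible of it) and "bbox" ([left, top, right, bottom] in pixels, round what is visible of it).
- finder.place_of(camera, label): "position" ([column, row] in pixels: a listed point, or the origin of a listed thing).
The state is a dict: "clock": time; "q": joint angles; "joint_vel": joint speeds; "joint_efforts": joint torques, N m; "position": TCP position; "tool_rot": TCP orientation; "contact_force": force on the tool from outside, world axes, zero at the start; "moment": the same for the moment, N m; "width": opening from 0.0 (shut) to 1.0 (fully open).
Only numpy, scipy, OpenCV 4.12 (cv2) and the standard library are available. Lean on these libraries where they do the work, as an engineer would, in place of code of your own. Each camera call takes 0.05 s, during which the arm holds its last target. There are 200 camera calls.

TASK

The round wooden block is sunk flush in the sloping sanding cradle: press the cradle's side lever all the way down so that the ejector pushes the block up out of its well, then take hold of the raised block. Lay it flat in the round recess of the engraving clamp with the same face up, without dropping it, make sure it sits fully down, and only then swing the clamp's arm shut over it. Leave the other things on the table where they are.

Things in the scene. Friction and masses are not known exactly. Their poses are not given: they have to be found in the camera images.
- roundel_center (a point): The loose round boxwood block (pale wood disc with a thin dark circle on its face), 44 mm diameter, 26 mm high, about 40 g. This point is its centre, half-way up; z is its axis, pointing out of the marked face. It starts sunk flush in the well with 1 mm play all round; raised, it stands loosely and may lean a few degrees down the slope.
- well (a point): Centre of the mouth of the cradle's well, on the face of a 90 x 90 mm aluminium plate that slopes 25 degrees down towards the robot side. z is the well's axis, pointing out of the plate; y runs level across the plate, x up the slope. The well is 46 mm wide and 26 mm deep. Its mouth is 62 mm above the table; the top edge of the plate reaches 81 mm. A 20 mm wide ejector pin comes up through a hole in the well's floor. The lever pad lies at the -y side.
- lever (a joint): Angle of the ejector lever, rad: 0 = up (pin below the well's floor), 0.45 = pressed fully down, where the pin has pushed the block 18 mm out of the well along the well's axis. The first 0.065 rad are free play, then 4.7 mm per 0.1 rad. It needs 2 to 4 N at the pad and stays where it is left.
- lever_pad (a point): Middle of the top of the lever's dark pad (30 x 32 mm) at the free end of the steel lever at the cradle's -y side, 95 mm from its level pivot. The pivot runs along the cradle's x. With the lever up the pad is about 72 mm above the table; pressed fully down it is about 30 mm above the table, 42 mm lower, having moved about 5 mm sideways.
- pocket (a point): Centre of the floor of the round recess in the dark steel base of the engraving clamp, 10 mm above the table. The recess is 50 mm wide and 10 mm deep (the base's top is 20 mm above the table). z up, x points to the clamp's hinge. A block lying fully down has its centre 13 mm and its top 26 mm above this point.
- clamp (a joint): Angle of the clamp's arm, rad: 0 = shut (level, lying 0.5 mm above a seated block), 1.57 = upright, more = leaning back away from the recess; starts open, 1.55 to 1.8. The hinge is stiff: the arm stays where it is left and takes 1 to 2 N at its end.
- clamp_hinge (a point): Middle of the clamp's hinge axis, 75 mm from the recess centre on the side away from the robot (along +x of pocket), 41 mm above the table. The axis is level, along y of pocket. The arm is a flat aluminium frame 44 mm wide, 9 mm thick, centred on the hinge axis, reaching 135 mm from it, with a window over the block's middle.
- clamp_tab (a point): Middle of the solid end plate (30 x 44 mm) of the clamp's arm, on the face that is uppermost when the arm is shut (faces away from the recess when upright), 120 mm from the hinge axis.
- eraser: White eraser 50 x 24 x 13 mm lying on the table; origin at its underside. Leave it alone.
- notepad: Yellow note block 76 x 76 x 12 mm; origin at its underside. Leave it alone.
- ink_tin: Ink tin, 60 mm diameter, 60 mm tall; origin at its underside. Leave it alone.
- glasses_case: Grey spectacles case 70 x 160 x 45 mm; origin at its underside. Leave it alone.

How it is judged:
On the way, in this order (a step that is already met when the one before it is completed fails the run):
1. the lever is pressed down and the block stands at least 12 mm out of the cradle's well, still in it (value of joint lever above 0.3 rad and z of roundel_center in the frame of well between -0.001 and 0.008 m and distance between roundel_center and well below 0.009 m), for 0.2 s.
2. the block lies released and fully down in the recess, right face up, while the clamp's arm is still open (value of joint clamp above 0.8 rad and z of roundel_center in the frame of pocket below 0.015 m and horizontal distance between roundel_center and pocket below 0.006 m and angle between roundel_center's own z axis and vertical below 0.06 rad and contact force between the fingers and roundel below 0.1 N), for 0.2 s.
At the end, for the whole second after the job is handed in: The block lies at rest in the clamp's recess, marked face up, within 2 mm of fully down, level within 0.06 rad and within 6 mm of the recess centre, and the clamp's arm is shut over it (joint below 0.05 rad) (value of joint clamp below 0.05 rad and z of roundel_center in the frame of pocket below 0.015 m and horizontal distance between roundel_center and pocket below 0.006 m and angle between roundel_center's own z axis and vertical below 0.06 rad and linear speed of roundel below 0.02 m/s); the robot touches nothing.
It fails at once if the clamp's arm is swung down (below 0.6 rad) while the block is not fully down in the recess (value of joint clamp below 0.6 rad and (z of roundel_center in the frame of pocket above 0.017 m or horizontal distance between roundel_center and pocket above 0.008 m)).
It fails at once if the block is dropped (moves faster than 0.6 m/s, a fall of some 18 mm, without the fingers on it) (linear speed of roundel above 0.6 m/s and contact force between the fingers and roundel below 0.05 N).
It fails at once if the eraser, note block, ink tin or spectacles case is moved more than 30 mm (distance of any of eraser, notepad, ink_tin, glasses_case from where it was at the start of the episode above 0.03 m).
It also fails if it takes over 61 s, if anything falls off the work surface, if the arm or the gripper's body presses on something with over 40 N, if the wrist force passes 120 N, or if a joint passes its speed limit or range.

## Working session

There is one attempt and no reset: what is moved stays moved. The work goes in short steps, Python scripts to look and compute and a shell command to move; the robot and the scene stay as the last step left them, time stands still between calls to the robot, and variables do not carry over. Pictures are saved under pics/ and viewed, about 8 in all and at most 12, crops included, and the job is handed in when it is done.

```bash
mkdir -p pics; cat > h.py <<'E'
import numpy as np, cv2
from plant import env, cams, finder
def cp(name, st=None):
    p=cams.camera_params(name); K=np.array(p["camera_matrix"])
    if "T" in p: T=np.array(p["T"])
    else:
        W=np.eye(4); W[:3,:3]=st["tool_rot"]; W[:3,3]=st["position"]; T=W@np.array(p["tool_from_camera"])
    return K,T,p
def ray(K,T,uv):
    d=np.linalg.solve(K,[uv[0],uv[1],1.]); d=T[:3,:3]@(d*[1,-1,-1]); return T[:3,3],d/np.linalg.norm(d)
def at_z(K,T,uv,z):
    o,d=ray(K,T,uv); return o+d*(z-o[2])/d[2]
def proj(K,T,X):
    c=np.linalg.inv(T)@np.append(X,1); p=K@(c[:3]*[1,-1,-1]); return p[:2]/p[2]
def tri(rs):
    A=sum(np.eye(3)-np.outer(d,d) for o,d in rs); b=sum((np.eye(3)-np.outer(d,d))@o for o,d in rs); return np.linalg.solve(A,b)
def save(img,n): cv2.imwrite("pics/"+n,cv2.cvtColor(img,cv2.COLOR_RGB2BGR))
E
python3 - <<'E'
from h import *
np.set_printoptions(precision=4,suppress=True)
st=env.sense(); print(st["clock"],st["position"],st["tool_rot"],st["width"])
P={c:cp(c) for c in("scene","top")}
print({k:[x for x in v[2] if x not in("T","camera_matrix")] for k,v in P.items()})
imgs={}
for c in P: imgs[c]=cams.snapshot(c); save(imgs[c],c+"0.png")
for l,z in [("roundel_center",.05),("well",.062),("lever_pad",.072),("pocket",.01),("clamp_hinge",.041),("clamp_tab",.15),("eraser",0),("notepad",0),("ink_tin",0),("glasses_case",0)]:
    r={}
    for c in P:
        d=finder.place_of(c,l)
        if d: r[c]=d[0]
    print(l,{c:(np.round(v["position"]),round(v["confidence"],2),at_z(*P[c][:2],v["position"],z)) for c,v in r.items()}, tri([ray(*P[c][:2],v["position"]) for c,v in r.items()]) if len(r)==2 else "")
print(env.sense()["clock"])
E
```

```text
0.0 [ 0.1997 -0.512   0.3031] [[ 0.9317  0.3633 -0.0004]
 [ 0.3633 -0.9317  0.0017]
 [ 0.0003 -0.0017 -1.    ]] 0.9988667805162246
{'scene': [], 'top': []}
roundel_center {'scene': (array([240., 299.]), 0.53, array([ 0.7969, -0.2509,  0.05  ])), 'top': (array([375., 236.]), 0.81, array([ 0.5368, -0.1688,  0.05  ]))} [ 0.5507 -0.2519 -0.2586]
well {'scene': (array([273., 203.]), 0.75, array([ 0.5373, -0.174 ,  0.062 ])), 'top': (array([376., 240.]), 0.72, array([ 0.5293, -0.1678,  0.062 ]))} [ 0.5293 -0.1715  0.0547]
lever_pad {'scene': (array([210., 210.]), 0.74, array([ 0.5512, -0.3156,  0.072 ])), 'top': (array([459., 226.]), 0.69, array([ 0.5537, -0.3177,  0.072 ]))} [ 0.5536 -0.316   0.0744]
pocket {'top': (array([185., 229.]), 0.88, array([0.5492, 0.1987, 0.01  ]))} 
clamp_hinge {'scene': (array([435., 220.]), 0.89, array([0.6226, 0.1873, 0.041 ])), 'top': (array([190., 186.]), 0.88, array([0.6294, 0.1837, 0.041 ]))} [0.6287 0.1833 0.0466]
clamp_tab {'scene': (array([439., 182.]), 0.97, array([0.6232, 0.1817, 0.15  ])), 'top': (array([170., 176.]), 0.71, array([0.6274, 0.1825, 0.15  ]))} [0.6267 0.1807 0.153 ]
eraser {'scene': (array([332., 239.]), 0.63, array([ 0.6105, -0.0458,  0.    ])), 'top': (array([316., 207.]), 0.76, array([ 0.5958, -0.0572,  0.    ]))} [ 0.598  -0.0506 -0.0119]
notepad {'scene': (array([332., 185.]), 0.82, array([ 0.4105, -0.0197,  0.    ])), 'top': (array([294., 296.]), 0.93, array([ 0.4198, -0.0171,  0.    ]))} [ 0.4204 -0.0193  0.0079]
ink_tin {'scene': (array([376., 287.]), 0.73, array([0.7634, 0.0247, 0.    ])), 'top': (array([280., 128.]), 0.89, array([0.7593, 0.0176, 0.    ]))} [ 0.7608  0.0216 -0.0031]
glasses_case {'scene': (array([240., 297.]), 0.6, array([ 0.7524, -0.2572,  0.    ])), 'top': (array([415., 131.]), 0.64, array([ 0.7543, -0.2603,  0.    ]))} [ 0.7537 -0.2584  0.002 ]
1.1
```

```bash
python3 - <<'E'
import cv2
t=cv2.imread("pics/top0.png")[90:330,130:530]; s=cv2.imread("pics/scene0.png")[130:330,150:500]
cv2.imwrite("pics/t1.png",cv2.resize(t,(800,480),interpolation=cv2.INTER_CUBIC)); cv2.imwrite("pics/s1.png",cv2.resize(s,(800,457),interpolation=cv2.INTER_CUBIC))
E
```

```text
(no output)
```

View pics/t1.png

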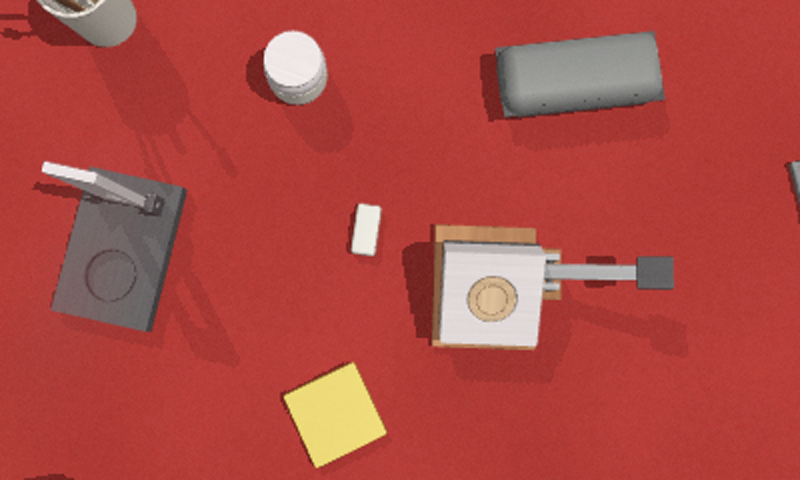

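View pics/s1.png

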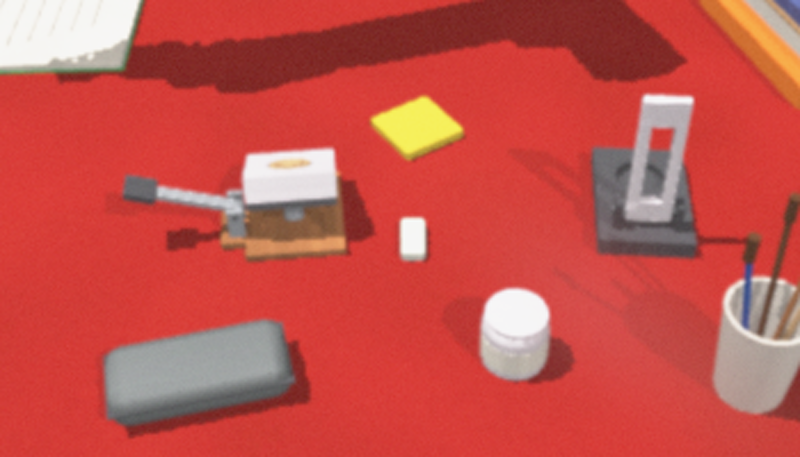

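The pictures agree with the finder. In the top view the pad is at (458,226), the well at (376,239) and the pocket at (185,228), with the clamp yawed about -0.25 rad and the cradle near 0. The scene finder's roundel hit is false, because it lies on the spectacles case. First move: go above the lever pad, fingers shut.

```bash
python3 -m jog '[{"fingers":0,"x":40,"y":-5,"z":12,"spin":0.04},{"fingers":0,"x":85,"y":-11,"z":25,"spin":0.08},{"fingers":0,"x":130,"y":-17,"z":40,"spin":0.13},{"fingers":0,"x":180,"y":-24,"z":55,"spin":0.18},{"fingers":0,"x":230,"y":-31,"z":70,"spin":0.23},{"fingers":0,"x":280,"y":-38,"z":85,"spin":0.28},{"fingers":0,"x":330,"y":-45,"z":100,"spin":0.33},{"fingers":0,"x":375,"y":-50,"z":115,"spin":0.37},{"fingers":0,"x":401,"y":-54,"z":123,"spin":0.39},{"fingers":0,"x":401,"y":-54,"z":123,"spin":0.39}]'
python3 - <<'E'
from h import *
np.set_printoptions(precision=4,suppress=True)
st=env.sense(); print(st["position"],st["tool_rot"][:,0]); img=cams.snapshot("wrist"); save(img,"w1.png")
K,T,p=cp("wrist",st); print([k for k in p])
for l,z in [("lever_pad",.072),("well",.062),("roundel_center",.05)]:
    for d in finder.place_of("wrist",l)[:2]: print(l,d["position"],d["confidence"],at_z(K,T,d["position"],z))
E
```

```text
clock: 2.35
position: [0.5549, -0.3149, 0.1798]
tool_rot: [[1.0, -0.015, -0.001], [-0.015, -1.0, 0.001], [-0.001, -0.001, -1.0]]
contact_force: [-0.6, -0.8, 0.1]
width: -0.007
[ 0.5549 -0.3149  0.1798] [ 0.9999 -0.015  -0.001 ]
['camera_matrix', 'tool_from_camera']
lever_pad [319.6, 222.3] 0.86 [ 0.5542 -0.3142  0.072 ]
roundel_center [109.2, 241.9] 0.6 [ 0.5323 -0.1633  0.05  ]
```

View pics/w1.png

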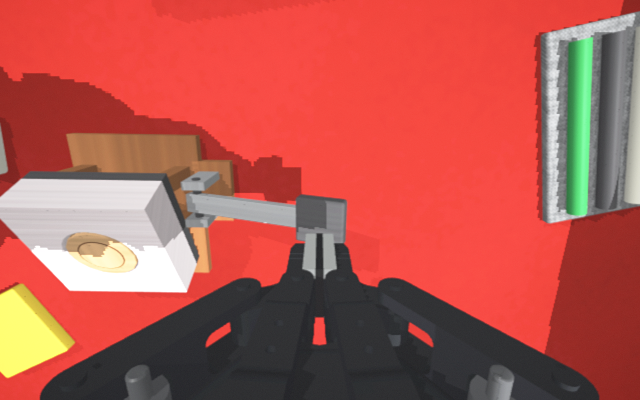

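The wrist picture shows the shut fingertips (320,240) right over the pad (320,222), so I press it.

```bash
python3 -m jog '[{"fingers":0,"z":20},{"fingers":0,"z":32},{"fingers":0,"z":38},{"fingers":0,"z":44},{"fingers":0,"y":-1,"z":50},{"fingers":0,"y":-1,"z":56},{"fingers":0,"y":-2,"z":62},{"fingers":0,"y":-2,"z":68},{"fingers":0,"y":-2,"z":73},{"fingers":0,"y":-2,"z":77}]'; python3 -m jog '[{"fingers":0,"z":1},{"fingers":0,"z":2},{"fingers":0,"z":2},{"fingers":0,"z":2},{"fingers":0,"z":2},{"fingers":0,"z":-20},{"fingers":0,"z":-60},{"fingers":0.4,"y":-20,"z":-90},{"fingers":1,"x":-10,"y":-60,"z":-90},{"fingers":1,"x":-17,"y":-90,"z":-90}]'
python3 - <<'E'
from h import *
np.set_printoptions(precision=4,suppress=True)
st=env.sense(); print(st["position"],st["tool_rot"][:,0]); img=cams.snapshot("wrist"); save(img,"w2.png")
K,T,p=cp("wrist",st)
for l,z in [("lever_pad",.03),("well",.062),("roundel_center",.065)]:
    for d in finder.place_of("wrist",l)[:2]: print(l,d["position"],d["confidence"],at_z(K,T,d["position"],z))
E
```

```text
[ 0.5531 -0.3172  0.1813] [ 0.9998 -0.0192  0.0001]
roundel_center [111.3, 237.2] 0.55 [ 0.5411 -0.1781  0.065 ]$[0]: bad value
$[0]: bad value
```

View pics/w2.png

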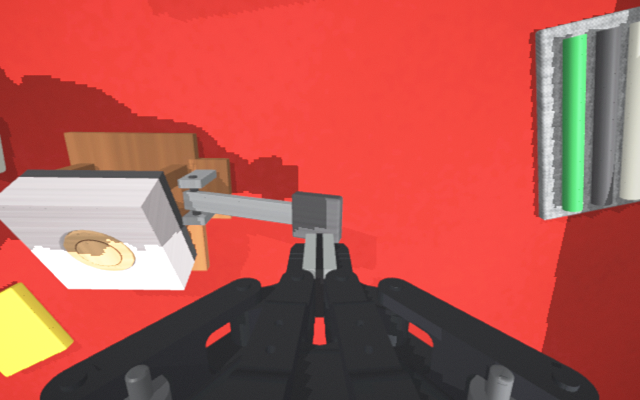

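Both calls were refused because every row needs all its keys, so nothing moved. I'll resend with full rows.

```bash
python3 -m jog '[{"fingers":0,"x":0,"y":-2,"z":20,"spin":0},{"fingers":0,"x":0,"y":-3,"z":32,"spin":0},{"fingers":0,"x":0,"y":-3,"z":38,"spin":0},{"fingers":0,"x":0,"y":-3,"z":44,"spin":0},{"fingers":0,"x":0,"y":-3,"z":50,"spin":0},{"fingers":0,"x":0,"y":-4,"z":56,"spin":0},{"fingers":0,"x":0,"y":-4,"z":62,"spin":0},{"fingers":0,"x":0,"y":-4,"z":68,"spin":0},{"fingers":0,"x":0,"y":-4,"z":73,"spin":0},{"fingers":0,"x":0,"y":-4,"z":77,"spin":0}]'; python3 -m jog '[{"fingers":0,"x":0,"y":0,"z":1,"spin":0},{"fingers":0,"x":0,"y":0,"z":2,"spin":0},{"fingers":0,"x":0,"y":0,"z":2,"spin":0},{"fingers":0,"x":0,"y":0,"z":2,"spin":0},{"fingers":0,"x":0,"y":0,"z":2,"spin":0},{"fingers":0,"x":0,"y":0,"z":2,"spin":0},{"fingers":0,"x":0,"y":0,"z":2,"spin":0},{"fingers":0,"x":0,"y":0,"z":2,"spin":0},{"fingers":0,"x":0,"y":0,"z":2,"spin":0},{"fingers":0,"x":0,"y":0,"z":2,"spin":0}]'
```

```text
clock: 4.0
position: [0.5541, -0.3126, 0.1037]
tool_rot: [[1.0, -0.018, 0.0], [-0.018, -1.0, -0.0], [0.0, 0.0, -1.0]]
contact_force: [0.7, -1.4, 12.5]
width: -0.001
clock: 5.25
position: [0.5542, -0.3126, 0.1036]
tool_rot: [[1.0, -0.018, 0.001], [-0.018, -1.0, -0.001], [0.001, 0.001, -1.0]]
contact_force: [-1.8, -0.2, 12.7]
width: 0.002
```

The lever is at its stop: 12.5 N at the pad and tips at 30.6 mm. Next I lift, open and look at the block.

```bash
python3 -m jog '[{"fingers":0,"x":0,"y":0,"z":-30,"spin":0},{"fingers":0,"x":0,"y":0,"z":-80,"spin":0},{"fingers":0.5,"x":-5,"y":-20,"z":-130,"spin":0},{"fingers":1,"x":-15,"y":-60,"z":-145,"spin":0},{"fingers":1,"x":-25,"y":-105,"z":-145,"spin":0},{"fingers":1,"x":-33,"y":-147,"z":-145,"spin":0},{"fingers":1,"x":-33,"y":-147,"z":-145,"spin":0},{"fingers":1,"x":-33,"y":-147,"z":-145,"spin":0},{"fingers":1,"x":-33,"y":-147,"z":-145,"spin":0},{"fingers":1,"x":-33,"y":-147,"z":-145,"spin":0}]'
python3 - <<'E'
from h import *
np.set_printoptions(precision=4,suppress=True)
st=env.sense(); print(st["position"],st["tool_rot"][:,0]); img=cams.snapshot("wrist"); save(img,"w3.png")
top=cams.snapshot("top"); sc=cams.snapshot("scene")
save(np.hstack([cv2.resize(img,(400,250)),cv2.resize(sc[130:255,180:380],(400,250))]),"c3.png")
for c in("wrist","top","scene"):
    K,T,p=cp(c,st)
    for l,z in [("lever_pad",.03),("well",.062),("roundel_center",.0665)]:
        for d in finder.place_of(c,l)[:2]: print(c,l,d["position"],d["confidence"],at_z(K,T,d["position"],z))
    m=finder.silhouettes(c,"roundel_center")
    if m: print("mask",m[0]["confidence"],m[0]["bbox"])
E
```

```text
clock: 6.5
position: [0.5236, -0.1658, 0.2466]
tool_rot: [[1.0, -0.02, -0.0], [-0.02, -1.0, 0.0], [-0.0, -0.0, -1.0]]
contact_force: [-1.0, -0.3, 0.9]
width: 1.003
[ 0.5236 -0.1658  0.2466] [ 0.9998 -0.0195 -0.0003]
wrist lever_pad [483.6, 145.8] 0.8 [ 0.5523 -0.3186  0.03  ]
wrist roundel_center [322.2, 186.6] 0.75 [ 0.5259 -0.1674  0.0665]
mask 0.64 [294.2, 164.3, 348.1, 215.2]
top well [187.4, 187.0] 0.7 [0.6243 0.1815 0.062 ]
top well [375.2, 241.7] 0.57 [ 0.5254 -0.1672  0.062 ]
top roundel_center [378.4, 240.4] 0.42 [ 0.5277 -0.1725  0.0665]
scene lever_pad [210.1, 224.4] 0.64 [ 0.5542 -0.3225  0.03  ]
scene well [273.5, 200.3] 0.61 [ 0.527  -0.1723  0.062 ]
scene roundel_center [274.4, 197.4] 0.63 [ 0.5222 -0.1696  0.0665]
mask 0.78 [267.2, 190.4, 285.2, 204.1]
```

View pics/c3.png

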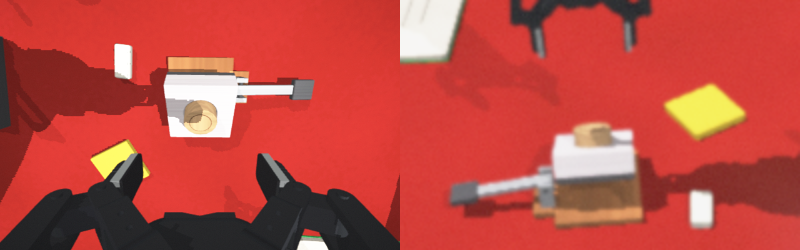

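The wrist view shows the block raised at about (322,187) with the lever down. I lower the jaws across the slope, slightly downhill so the pads clear the plate.

```bash
python3 -m jog '[{"fingers":0.72,"x":-7,"y":2,"z":30,"spin":0},{"fingers":0.72,"x":-7,"y":2,"z":60,"spin":0},{"fingers":0.72,"x":-7,"y":2,"z":78,"spin":0},{"fingers":0.72,"x":-7,"y":2,"z":90,"spin":0},{"fingers":0.72,"x":-7,"y":2,"z":100,"spin":0},{"fingers":0.72,"x":-7,"y":2,"z":105,"spin":0},{"fingers":0.72,"x":-7,"y":2,"z":108,"spin":0},{"fingers":0.72,"x":-7,"y":2,"z":111,"spin":0},{"fingers":0.72,"x":-7,"y":2,"z":111,"spin":0},{"fingers":0.72,"x":-7,"y":2,"z":111,"spin":0}]'
python3 - <<'E'
from h import *
img=cams.snapshot("wrist"); save(img[120:400,160:480],"w4.png"); 
E
```

```text
clock: 8.5
position: [0.5167, -0.1668, 0.1361]
tool_rot: [[1.0, -0.018, 0.0], [-0.018, -1.0, -0.0], [0.0, 0.0, -1.0]]
contact_force: [-0.1, 0.2, 0.2]
width: 0.722
```

View pics/w4.png

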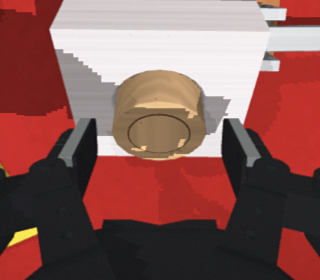

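The block is centred between the pads (158 against mid-jaw 158 in the crop). Closing now, then drawing it out along the well's axis.

```bash
python3 -m jog '[{"fingers":0.55,"x":0,"y":0,"z":0,"spin":0},{"fingers":0.5,"x":0,"y":0,"z":0,"spin":0},{"fingers":0.4,"x":0,"y":0,"z":0,"spin":0},{"fingers":0.2,"x":0,"y":0,"z":0,"spin":0},{"fingers":0,"x":0,"y":0,"z":0,"spin":0},{"fingers":0,"x":0,"y":0,"z":0,"spin":0},{"fingers":0,"x":-1,"y":0,"z":-2,"spin":0},{"fingers":0,"x":-3,"y":0,"z":-6,"spin":0},{"fingers":0,"x":-5,"y":0,"z":-11,"spin":0},{"fingers":0,"x":-7,"y":0,"z":-15,"spin":0}]'
python3 - <<'E'
from h import *
np.set_printoptions(precision=4,suppress=True)
st=env.sense(); img=cams.snapshot("wrist"); sc=cams.snapshot("scene")
save(np.hstack([img[120:370,160:480],cv2.resize(sc[130:255,220:340],(240,250))]),"c5.png")
for c in("wrist","scene"):
    K,T,p=cp(c,st)
    d=finder.place_of(c,"roundel_center")
    if d: print(c,d[0]["position"],d[0]["confidence"],at_z(K,T,d[0]["position"],.08), ray(K,T,d[0]["position"]))
E
```

```text
clock: 9.8
position: [0.5093, -0.1666, 0.1512]
tool_rot: [[1.0, -0.018, -0.0], [-0.018, -1.0, -0.0], [-0.0, 0.0, -1.0]]
contact_force: [-0.3, -0.5, -1.3]
width: 0.487
wrist [320.5, 232.2] 0.73 [ 0.5184 -0.1665  0.08  ] (array([ 0.5819, -0.1669,  0.2224]), array([-0.4075,  0.0027, -0.9132]))
scene [272.5, 190.0] 0.49 [ 0.5109 -0.1724  0.08  ] (array([ 1.3964, -0.1531,  0.7875]), array([-0.7812, -0.017 , -0.6241]))
```

View pics/c5.png

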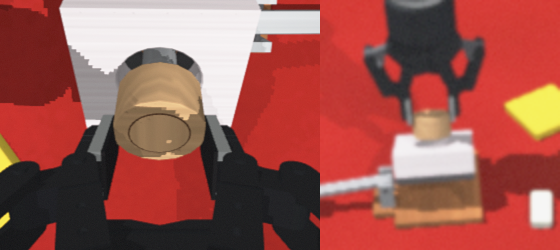

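The block is gripped (width 0.487) and sliding out at its 25° tilt. I carry it high and spin so the wrist camera stays clear of the upright clamp arm, stopping short of the recess to measure it.

```bash
python3 -m jog '[{"fingers":0,"x":-6,"y":0,"z":-14,"spin":0},{"fingers":0,"x":-10,"y":0,"z":-40,"spin":0},{"fingers":0,"x":-5,"y":-20,"z":-75,"spin":-0.15},{"fingers":0,"x":0,"y":-65,"z":-100,"spin":-0.33},{"fingers":0,"x":5,"y":-115,"z":-100,"spin":-0.51},{"fingers":0,"x":10,"y":-165,"z":-100,"spin":-0.69},{"fingers":0,"x":15,"y":-215,"z":-100,"spin":-0.87},{"fingers":0,"x":20,"y":-260,"z":-100,"spin":-1.05},{"fingers":0,"x":25,"y":-295,"z":-100,"spin":-1.22},{"fingers":0,"x":25,"y":-308,"z":-100,"spin":-1.34}]'
cat > meas.py <<'E'
from h import *
import sys
np.set_printoptions(precision=4,suppress=True)
st=env.sense(); print(st["clock"],st["position"],st["tool_rot"][:,0],st["width"],st["q"])
img=cams.snapshot("wrist"); save(img,sys.argv[1])
K,T,p=cp("wrist",st)
for l,z in [("pocket",.01),("clamp_hinge",.041),("clamp_tab",.15),("roundel_center",st["position"][2]-.0696)]:
    for d in finder.place_of("wrist",l)[:1]:
        X=at_z(K,T,d["position"],z); print(l,d["position"],d["confidence"],X,"tool",st["tool_rot"].T@(X-st["position"]))
E
python3 meas.py w6.png
```

```text
clock: 11.25
position: [0.54, 0.1428, 0.2517]
tool_rot: [[0.24, 0.971, 0.001], [0.971, -0.24, 0.0], [0.0, 0.001, -1.0]]
contact_force: [-0.9, -0.7, -0.6]
width: 0.482
11.25 [0.54   0.1428 0.2517] [0.2398 0.9708 0.0005] 0.4824586695153318 [ 0.1264  0.381  -0.252   0.9371  0.0002  1.9393]
pocket [319.0, 121.5] 0.96 [0.552  0.1953 0.01  ] tool [ 0.0537 -0.001   0.2417]
clamp_hinge [402.5, 120.1] 0.72 [0.625  0.1806 0.041 ] tool [0.057  0.0734 0.2107]
clamp_tab [469.5, 127.9] 0.58 [0.6338 0.1809 0.15  ] tool [0.0594 0.0819 0.1017]
roundel_center [317.8, 231.1] 0.65 [0.5414 0.1547 0.1821] tool [ 0.0119 -0.0015  0.0696]
```

View pics/w6.png

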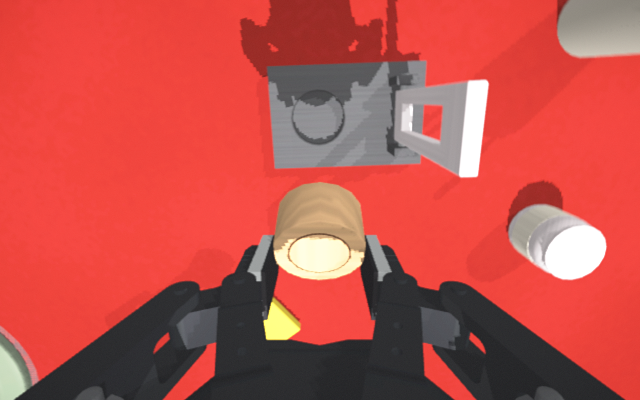

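The finder's pocket at (319,121) matches the recess ring, and the base edges line up with the jaws. The block is still tilted 25° in the grip. I move to about 10 mm above the base with the block 4.5 mm towards its low side, to allow for it tipping flat.

```bash
python3 -m jog '[{"fingers":0,"x":15,"y":0,"z":15,"spin":0},{"fingers":0,"x":30,"y":0,"z":40,"spin":0},{"fingers":0,"x":39,"y":0,"z":70,"spin":0},{"fingers":0,"x":39,"y":0,"z":95,"spin":0},{"fingers":0,"x":39,"y":0,"z":110,"spin":0},{"fingers":0,"x":39,"y":0,"z":120,"spin":0},{"fingers":0,"x":39,"y":0,"z":127,"spin":0},{"fingers":0,"x":39,"y":0,"z":130,"spin":0},{"fingers":0,"x":39,"y":0,"z":130,"spin":0},{"fingers":0,"x":39,"y":0,"z":130,"spin":0}]'
python3 meas.py w7.png; python3 - <<'E'
import cv2
cv2.imwrite("pics/w7c.png",cv2.imread("pics/w7.png")[50:330,180:520])
E
```

```text
clock: 12.75
position: [0.55, 0.1788, 0.1214]
tool_rot: [[0.246, 0.969, 0.001], [0.969, -0.246, 0.0], [0.0, 0.001, -1.0]]
contact_force: [-0.6, 0.2, -0.8]
width: 0.486
12.75 [0.55   0.1788 0.1214] [0.2465 0.9692 0.0004] 0.4861290355319679 [ 0.1866  0.5565 -0.3446  0.6688  0.0001  2.0064]
pocket [313.8, 194.3] 0.8 [0.5506 0.1974 0.01  ] tool [ 0.0181 -0.0042  0.1114]
clamp_hinge [462.5, 205.6] 0.57 [0.6268 0.1814 0.041 ] tool [0.0215 0.0737 0.0805]
roundel_center [319.8, 232.2] 0.75 [0.5524 0.1898 0.0518] tool [ 0.0113 -0.0005  0.0696]
```

View pics/w7c.png

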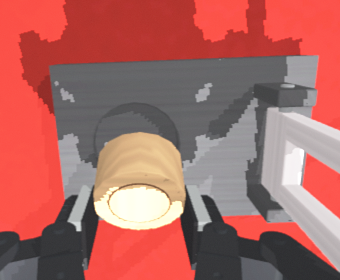

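```bash
python3 - <<'E'
from h import *
from scipy.optimize import least_squares
st=env.sense(); R=np.array(st["tool_rot"]); P=np.array(st["position"]); K,T,_=cp("wrist",st)
t=np.linspace(0,2*np.pi,180)
def rim(c,z=.02):
    X=P+R[:,:1].T*c[0]+R[:,1:2].T*c[1]; X=X[0]; return np.array([proj(K,T,[X[0]+.025*np.cos(a),X[1]+.025*np.sin(a),z]) for a in t])
def f(c):
    u=rim(c); return [u[:,0].min()-274,u[:,0].max()-360,u[:,1].min()-153]
s=least_squares(f,[.018,-.004],diff_step=1e-3); print("pocket in tool mm",s.x*1e3,f(s.x))
n=R@np.array([-np.sin(.436),0,-np.cos(.436)])
e=np.cross(n,R[:,1])
for bx in(.0095,.0105,.0115):
    c=P+R@np.array([bx,0,.0696]); pts=np.array([proj(K,T,c+h*n+.022*(np.cos(a)*R[:,1]+np.sin(a)*e)) for h in(-.013,.013) for a in t])
    print(bx,pts.min(0)-[180,50],pts.max(0)-[180,50])
E
```

```text
pocket in tool mm [20.56506695 -2.0592977 ] [np.float64(0.24160856391347352), np.float64(-0.24168842757137554), np.float64(-0.01861085171111654)]
0.0095 [ 93.49371158 134.82506529] [188.42003285 232.99773345]
0.0105 [ 93.40192433 132.81665134] [188.52039589 231.29293824]
0.0115 [ 93.30976512 130.80043187] [188.62116645 229.58193085]
```

Fitting the rim and block outlines gives a correction of x +4, y -2.5 mm. I lower until the low edge touches the floor, watching the force.

```bash
python3 -m jog '[{"fingers":0,"x":2,"y":-1,"z":0,"spin":0},{"fingers":0,"x":4,"y":-2.5,"z":2,"spin":0},{"fingers":0,"x":4,"y":-2.5,"z":6,"spin":0},{"fingers":0,"x":4,"y":-2.5,"z":10,"spin":0},{"fingers":0,"x":4,"y":-2.5,"z":13,"spin":0},{"fingers":0,"x":4,"y":-2.5,"z":15,"spin":0},{"fingers":0,"x":4,"y":-2.5,"z":17,"spin":0},{"fingers":0,"x":4,"y":-2.5,"z":19,"spin":0},{"fingers":0,"x":4,"y":-2.5,"z":20,"spin":0},{"fingers":0,"x":4,"y":-2.5,"z":20,"spin":0}]'
python3 -m jog '[{"fingers":0,"x":0,"y":0,"z":0.5,"spin":0},{"fingers":0,"x":0,"y":0,"z":1,"spin":0},{"fingers":0,"x":0,"y":0,"z":1,"spin":0},{"fingers":0,"x":0,"y":0,"z":1,"spin":0},{"fingers":0,"x":0,"y":0,"z":1,"spin":0},{"fingers":0,"x":0,"y":0,"z":1,"spin":0},{"fingers":0,"x":0,"y":0,"z":1,"spin":0},{"fingers":0,"x":0,"y":0,"z":1,"spin":0},{"fingers":0,"x":0,"y":0,"z":1,"spin":0},{"fingers":0,"x":0,"y":0,"z":1,"spin":0}]'
```

```text
clock: 14.25
position: [0.5483, 0.1832, 0.1009]
tool_rot: [[0.246, 0.969, 0.0], [0.969, -0.246, 0.0], [0.0, 0.0, -1.0]]
contact_force: [-1.2, -0.1, 0.1]
width: 0.486
clock: 15.5
position: [0.5484, 0.1834, 0.1003]
tool_rot: [[0.246, 0.969, 0.001], [0.969, -0.246, 0.001], [0.001, 0.0, -1.0]]
contact_force: [-1.6, -0.3, 4.5]
width: 0.485
```

Contact comes at the height predicted for the recess floor (4.5 N). Releasing so it tips flat.

```bash
python3 -m jog '[{"fingers":0.52,"x":0,"y":0,"z":0,"spin":0},{"fingers":0.55,"x":0,"y":0,"z":0,"spin":0},{"fingers":0.6,"x":0,"y":0,"z":0,"spin":0},{"fingers":0.65,"x":0,"y":0,"z":0,"spin":0},{"fingers":0.7,"x":0,"y":0,"z":0,"spin":0},{"fingers":0.75,"x":0,"y":0,"z":-2,"spin":0},{"fingers":0.75,"x":0,"y":0,"z":-15,"spin":0},{"fingers":0.75,"x":0,"y":0,"z":-40,"spin":0},{"fingers":0.75,"x":-15,"y":0,"z":-75,"spin":0},{"fingers":0.75,"x":-30,"y":0,"z":-100,"spin":0}]'
python3 meas.py w8.png; python3 - <<'E'
import cv2
cv2.imwrite("pics/w8c.png",cv2.imread("pics/w8.png")[50:350,150:550])
E
```

```text
clock: 16.75
position: [0.5414, 0.154, 0.2024]
tool_rot: [[0.246, 0.969, 0.002], [0.969, -0.246, 0.0], [0.001, 0.002, -1.0]]
contact_force: [0.7, -1.2, -0.4]
width: 0.748
16.75 [0.5414 0.154  0.2024] [0.2459 0.9693 0.0009] 0.748001362718216 [ 0.146   0.435  -0.3069  0.8266 -0.      1.9653]
clamp_tab [529.2, 170.3] 0.64 [0.6356 0.1781 0.15  ] tool [0.0464 0.0853 0.0526]
roundel_center [318.0, 134.2] 0.75 [0.5548 0.2118 0.1328] tool [ 0.0593 -0.0014  0.0697]
```

View pics/w8c.png

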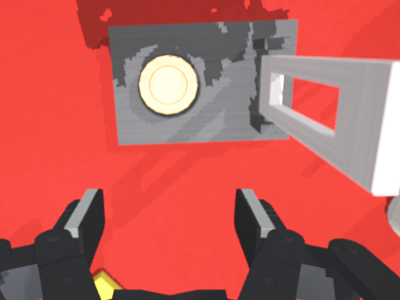

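The block seems to lie flat in the recess, seen at (318,134). I work out its position and check the fit.

```bash
python3 - <<'E'
from h import *
np.set_printoptions(precision=4,suppress=True)
st=env.sense(); K,T,_=cp("wrist",st); R=np.array(st["tool_rot"]);P=np.array(st["position"])
X=at_z(K,T,(318,134.2),.023); print(X, R.T@(X-P))
t=np.linspace(0,2*np.pi,180)
for z in(.010,.012,.015):
    c=np.array([X[0],X[1]]); 
    o=np.array([proj(K,T,[X[0]+.022*np.cos(a),X[1]+.022*np.sin(a),z+.026]) for a in t]); print(z,o.min(0),o.max(0))
m=finder.silhouettes("wrist","roundel_center")[0]; ys,xs=np.where(m["pixels"]); print(m["bbox"],m["confidence"])
for Pp in [(0.5515,.1980)]: print(X[:2]-Pp)
s=cams.snapshot("scene"); K,T,_=cp("scene"); d=finder.place_of("scene","roundel_center"); print([(e["position"],e["confidence"],at_z(K,T,e["position"],.023)) for e in d])
E
```

```text
[0.5509 0.2013 0.023 ] [ 0.0481 -0.0018  0.1768]
0.01 [288.7549 105.7171] [347.1145 164.7207]
0.012 [288.5016 105.764 ] [347.3463 165.2422]
0.015 [288.1136 105.8359] [347.7013 166.0404]
[290.2, 103.0, 349.4, 159.4] 0.93
[-0.0006  0.0033]
[([427.0, 202.7], 0.56, array([0.5423, 0.1954, 0.023 ]))]
```

I check the seating by pressing the shut tips on it; contact should come at TCP z ≈ 0.109 if it is fully down.

```bash
python3 -m jog '[{"fingers":0,"x":20,"y":-1,"z":10,"spin":0},{"fingers":0,"x":40,"y":-2,"z":30,"spin":0},{"fingers":0,"x":47,"y":-2,"z":50,"spin":0},{"fingers":0,"x":47,"y":-2,"z":66,"spin":0},{"fingers":0,"x":47,"y":-2,"z":78,"spin":0},{"fingers":0,"x":47,"y":-2,"z":86,"spin":0},{"fingers":0,"x":47,"y":-2,"z":90,"spin":0},{"fingers":0,"x":47,"y":-2,"z":92,"spin":0},{"fingers":0,"x":47,"y":-2,"z":93,"spin":0},{"fingers":0,"x":47,"y":-2,"z":94,"spin":0}]'
python3 -m jog '[{"fingers":0,"x":0,"y":0,"z":0.5,"spin":0},{"fingers":0,"x":0,"y":0,"z":1,"spin":0},{"fingers":0,"x":0,"y":0,"z":1,"spin":0},{"fingers":0,"x":0,"y":0,"z":1,"spin":0},{"fingers":0,"x":0,"y":0,"z":1,"spin":0},{"fingers":0,"x":0,"y":0,"z":1,"spin":0},{"fingers":0,"x":0,"y":0,"z":1,"spin":0},{"fingers":0,"x":0,"y":0,"z":1,"spin":0},{"fingers":0,"x":0,"y":0,"z":1,"spin":0},{"fingers":0,"x":0,"y":0,"z":1,"spin":0}]'
```

```text
clock: 18.4
position: [0.5507, 0.1999, 0.1086]
tool_rot: [[0.247, 0.969, 0.001], [0.969, -0.247, -0.0], [0.0, 0.001, -1.0]]
contact_force: [-8.4, -2.2, 24.3]
width: 0.003
clock: 19.65
position: [0.5507, 0.1999, 0.1086]
tool_rot: [[0.247, 0.969, 0.002], [0.969, -0.247, -0.0], [0.0, 0.002, -1.0]]
contact_force: [-9.2, -2.7, 24.4]
width: -0.003
```

Contact at tip z = 35.6 mm (expected 36) with 24 N confirms the block is fully down. Now over and behind the upright arm, fingers shut.

```bash
python3 -m jog '[{"fingers":0,"x":0,"y":0,"z":-20,"spin":0},{"fingers":0,"x":0,"y":0,"z":-65,"spin":0},{"fingers":0,"x":0,"y":0,"z":-115,"spin":0},{"fingers":0,"x":0,"y":5,"z":-158,"spin":0},{"fingers":0,"x":0,"y":35,"z":-160,"spin":0},{"fingers":0,"x":0,"y":75,"z":-160,"spin":0},{"fingers":0,"x":0,"y":112,"z":-160,"spin":0},{"fingers":0,"x":0,"y":114,"z":-145,"spin":0},{"fingers":0,"x":0,"y":114,"z":-127,"spin":0},{"fingers":0,"x":0,"y":114,"z":-127,"spin":0}]'
python3 - <<'E'
from h import *
np.set_printoptions(precision=4,suppress=True)
st=env.sense(); ims=[cams.snapshot(c) for c in("wrist","top","scene")]
save(np.vstack([np.hstack([cv2.resize(ims[0],(480,300)),ims[2][80:380,340:600]]),cv2.resize(ims[1][120:270,130:500],(740,300))]),"c9.png")
for c in("wrist","top","scene"):
    K,T,_=cp(c,st)
    for l,z in(("roundel_center",.023),("clamp_tab",.161)):
        for d in finder.place_of(c,l)[:1]: print(c,l,d["position"],d["confidence"],at_z(K,T,d["position"],z))
E
```

```text
clock: 20.9
position: [0.6591, 0.172, 0.2298]
tool_rot: [[0.246, 0.969, -0.004], [0.969, -0.246, -0.0], [-0.002, -0.004, -1.0]]
contact_force: [-0.0, 0.4, -0.5]
width: -0.004
wrist roundel_center [199.3, 180.8] 0.94 [0.5495 0.2015 0.023 ]
wrist clamp_tab [255.6, 249.5] 0.93 [0.6276 0.182  0.161 ]
top roundel_center [185.3, 228.1] 0.67 [0.5502 0.1945 0.023 ]
top clamp_tab [169.3, 175.1] 0.8 [0.6274 0.1791 0.161 ]
scene roundel_center [429.4, 201.7] 0.61 [0.5395 0.2022 0.023 ]
scene clamp_tab [436.7, 182.2] 0.65 [0.6355 0.1711 0.161 ]
```

View pics/c9.png

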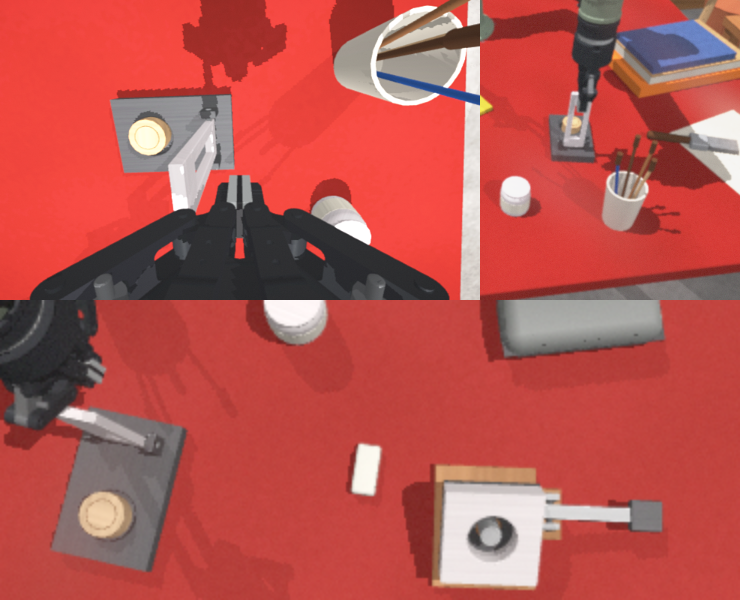

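The shut fingers are behind the upright arm (tab at x ≈ 0.628) and the block sits in the recess at (0.550,0.2015). Now the arm goes down along an arc.

```bash
python3 -m jog '[{"fingers":0,"x":0,"y":-15,"z":-3,"spin":0},{"fingers":0,"x":0,"y":-24,"z":-3,"spin":0},{"fingers":0,"x":0,"y":-37,"z":-3,"spin":0},{"fingers":0,"x":0,"y":-53,"z":-2,"spin":0},{"fingers":0,"x":0,"y":-68,"z":3,"spin":0},{"fingers":0,"x":0,"y":-83,"z":9,"spin":0},{"fingers":0,"x":0,"y":-97,"z":17,"spin":0},{"fingers":0,"x":0,"y":-109,"z":28,"spin":0},{"fingers":0,"x":0,"y":-120,"z":39,"spin":0},{"fingers":0,"x":0,"y":-129,"z":52,"spin":0}]'
python3 - <<'E'
from h import *
st=env.sense(); s=cams.snapshot("scene"); w=cams.snapshot("wrist"); save(np.hstack([s[120:280,340:520],w[0:400:2,0:640:2][:160]]),"c10.png")
for c in("scene","wrist"):
    K,T,_=cp(c,st)
    for l,z in(("roundel_center",.023),("clamp_tab",.11)):
        for d in finder.place_of(c,l)[:1]: print(c,l,d["position"],d["confidence"],at_z(K,T,d["position"],z))
E
```

```text
clock: 22.6
position: [0.5354, 0.2041, 0.1798]
tool_rot: [[0.246, 0.969, 0.001], [0.969, -0.246, 0.0], [0.0, 0.001, -1.0]]
contact_force: [-0.5, -0.9, 2.1]
width: 0.0
scene roundel_center [431.5, 201.6] 0.44 [0.53990605 0.2073498  0.023     ]
wrist roundel_center [344.1, 197.0] 0.63 [0.55391143 0.20160405 0.023     ]
wrist clamp_tab [303.9, 255.0] 0.97 [0.52678056 0.20489025 0.11      ]
```

The arm follows (2 N on the tip). Now I finish the arc.

```bash
python3 -m jog '[{"fingers":0,"x":0,"y":-8,"z":14,"spin":0},{"fingers":0,"x":0,"y":-14,"z":29,"spin":0},{"fingers":0,"x":0,"y":-16,"z":39,"spin":0},{"fingers":0,"x":0,"y":-18,"z":48,"spin":0},{"fingers":0,"x":0,"y":-19,"z":54,"spin":0},{"fingers":0,"x":0,"y":-19,"z":58,"spin":0},{"fingers":0,"x":0,"y":-19,"z":60,"spin":0},{"fingers":0,"x":0,"y":-19,"z":61,"spin":0},{"fingers":0,"x":0,"y":-19,"z":62,"spin":0},{"fingers":0,"x":0,"y":-19,"z":62,"spin":0}]'
```

```text
clock: 24.15
position: [0.5176, 0.2085, 0.1181]
tool_rot: [[0.246, 0.969, 0.0], [0.969, -0.246, 0.0], [0.0, 0.0, -1.0]]
contact_force: [-1.4, -0.6, 2.8]
width: -0.002
```

```bash
python3 -m jog '[{"fingers":0,"x":0,"y":0,"z":1,"spin":0},{"fingers":0,"x":0,"y":0,"z":1.5,"spin":0},{"fingers":0,"x":0,"y":0,"z":2,"spin":0},{"fingers":0,"x":0,"y":0,"z":2,"spin":0},{"fingers":0,"x":0,"y":0,"z":2,"spin":0},{"fingers":0,"x":0,"y":0,"z":2,"spin":0},{"fingers":0,"x":0,"y":0,"z":2,"spin":0},{"fingers":0,"x":0,"y":0,"z":2,"spin":0},{"fingers":0,"x":0,"y":0,"z":2,"spin":0},{"fingers":0,"x":0,"y":0,"z":2,"spin":0}]'
```

```text
clock: 25.4
position: [0.5177, 0.2086, 0.1178]
tool_rot: [[0.246, 0.969, 0.001], [0.969, -0.246, 0.0], [0.0, 0.001, -1.0]]
contact_force: [-6.4, -1.3, 17.8]
width: -0.003
```

At the stop: 17.8 N with only 0.3 mm more travel, tip at 44.8 mm. I retreat and check.

```bash
python3 -m jog '[{"fingers":0,"x":0,"y":0,"z":-10,"spin":0},{"fingers":0,"x":0,"y":0,"z":-40,"spin":0},{"fingers":0,"x":-20,"y":0,"z":-90,"spin":0},{"fingers":0,"x":-50,"y":0,"z":-130,"spin":0},{"fingers":0,"x":-80,"y":0,"z":-140,"spin":0},{"fingers":0,"x":-80,"y":0,"z":-140,"spin":0},{"fingers":0,"x":-80,"y":0,"z":-140,"spin":0},{"fingers":0,"x":-80,"y":0,"z":-140,"spin":0},{"fingers":0,"x":-80,"y":0,"z":-140,"spin":0},{"fingers":0,"x":-80,"y":0,"z":-140,"spin":0}]'
python3 - <<'E'
from h import *
np.set_printoptions(precision=4,suppress=True)
st=env.sense(); w=cams.snapshot("wrist"); s=cams.snapshot("scene"); t=cams.snapshot("top")
save(np.hstack([w[0:250,200:560],cv2.resize(s[150:275,360:520],(320,250),interpolation=cv2.INTER_CUBIC)]),"c11.png")
for c in("wrist","top"):
    K,T,_=cp(c,st)
    for l,z in(("roundel_center",.023),("clamp_tab",.0455),("eraser",0),("notepad",0),("ink_tin",0),("glasses_case",0)):
        for d in finder.place_of(c,l)[:1]: print(c,l,d["position"],d["confidence"],at_z(K,T,d["position"],z))
E
```

```text
clock: 26.65
position: [0.4978, 0.1314, 0.2555]
tool_rot: [[0.246, 0.969, -0.001], [0.969, -0.246, -0.0], [-0.0, -0.001, -1.0]]
contact_force: [-0.1, 0.6, 0.0]
width: -0.001
wrist roundel_center [358.3, 91.6] 0.88 [0.5524 0.2017 0.023 ]
wrist clamp_tab [309.8, 93.6] 0.76 [0.5085 0.2106 0.0455]
wrist eraser [435.7, 289.3] 0.65 [ 0.5986 -0.046   0.    ]
wrist ink_tin [566.7, 210.4] 0.56 [0.7556 0.0198 0.    ]
wrist glasses_case [310.5, 96.4] 0.32 [0.5074 0.2089 0.    ]
top notepad [296.9, 297.9] 0.62 [ 0.4171 -0.022   0.    ]
top ink_tin [279.7, 128.5] 0.76 [0.7578 0.0182 0.    ]
top glasses_case [416.1, 131.1] 0.97 [ 0.7545 -0.2624  0.    ]
```

View pics/c11.png

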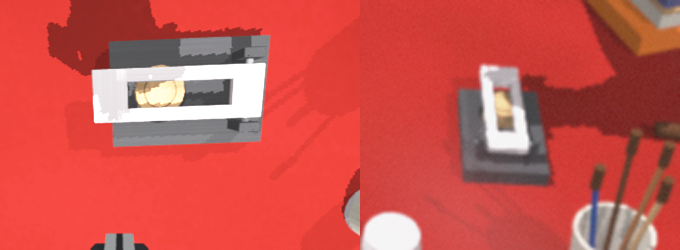

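The picture shows the arm lying level over the block, with the tab where a shut arm should have it. Everything else is in place, so I hand in.

```bash
python3 -c "
from plant import env
print(env.job_done())"
```

```text
the job is handed in; nothing more can be done
None
```

The block now lies in the clamp's recess with the marked face up and the arm shut over it. I handed the job in at about 27 s of the 61 s; handing in reports no verdict.

**What I did:**
1. I pressed the lever to its stop, with 12.5 N at the pad and the fingertips at 30.6 mm.
2. I gripped the raised block across the slope and drew it out along the well's axis.
3. I lowered it, still tilted 25°, until its low edge touched the recess floor, then released it so it tipped flat.
4. I pressed on it to check the seating, then swung the arm shut from behind.

**What the last checks showed:**
- **Block seating:** with the arm still open, I pressed the block's top and met it at 35.6 mm, against the 36 mm expected when fully down. The wrist camera puts the block about 3 mm from the recess centre.
- **Clamp arm:** it met its stop at 17.8 N, and the tab was seen at (0.5085, 0.2106), against (0.5087, 0.2106) expected when shut. The robot is clear, with forces near zero.
- **Other objects:** the finder still places the note block, ink tin, spectacles case and eraser within about 5 to 6 mm of where they started.

**What failed or disagreed:**
- **Refused calls:** two early moves were refused because I left keys out of the rows; nothing moved.
- **Scene camera:** its block fixes in the recess were about 10 mm off the other cameras' (and it first took the spectacles case for the block), so I relied on the wrist camera and the contact heights.
- **False detection:** the wrist view also reported a spectacles case on the clamp's tab (confidence 0.32); I ignored it.

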